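Hold the test-block case open for inspection

ROBOT

A 6-joint arm with a two-finger parallel gripper is mounted at the origin on a cart in front of the work surface, level with it; the furniture and walls round the work are solid. World frame = base frame: x ahead of the robot, y to its left, z up, the work surface at z = 0. Lengths are in m, angles in degrees, forces in N, time in s.
With the tool pointing down it reaches from about 0.375 to 0.9 m from the base axis. Payload 3.1 kg.
Tool frame: the origin (TCP) lies between the finger pads; the fingertips stand 22 mm ahead of it and the grasp point (between the pads) lies 3 mm ahead of it (bot.tip_extent is the distance from the TCP to the fingertips, in m); y points along the fingers, z is the direction in which the jaws open and shut, and the axes are right-handed (so a half turn about y gives the same grasp; the last joint's range is limited). The gripper opens to 87 mm and grips with 3 to 60 N. Pads are 19 mm wide; open, the fingers measure 117 mm over their backs; the gripper's body (75 mm by 190 mm) begins 51 mm behind the grasp point.
Start: joints at [-78.237, 30.224, 82.088, -0, 67.689, -10.227], TCP at [0.234, -0.579, 0.245] pointing down, gripper open.
Joint ranges: [-176.69, 176.69], [-43.24, 126.21], [12.49, 139.97], [-82, 262], [0, 151.66], [-163.58, 163.58]. Speed limits (degrees/s): [159.86, 159.86, 180, 180, 180, 180].

INTERFACE

Orientations are given as a 3x3 rotation matrix whose columns are the frame's x, y, z axes.
In Python, from rig import bot, eyes, models gives the robot as it stands. The module is installed in compiled form; this text tells all that it offers.
- The arm moves only by the tool arm_command, never from a script. Its arguments are lists of equal length, an entry for each row: "translation": the shift along the tool's x, y, z each as a share of 0.08 m, from -1 to 1, a list of three; "rotation": the turn, a rotation vector about the tool's x, y, z each as a share of 60 degrees, from -1 to 1, a list of three; "grip": the closure, from -1 (fully open) to 1 (shut), so that 0 is half open. In form: {"translation": [[x, y, z], ...], "rotation": [[rx, ry, rz], ...], "grip": [grip, ...]}. A call has 1 to 5 rows; each row is the pose to reach, as a shift and turn from the pose commanded when the call began, along the tool's axes at that moment; what a row does not reach only later rows make up. A row lasts 1/10 s, in which the tool goes at most 50 mm and 8.59 degrees, less where a joint would pass 70% of its speed; a pose out of reach is approached as far as the arm can. A call with a number of a shift or a turn outside -1 to 1 is refused whole. A call with a gripper value outside its range is refused whole. The fingers move at their own pace and stop on an object; the grip force is fixed at half the most. Time passes only in rows, so rows that repeat a pose let the fingers close. It gives the time, the measured TCP pose, the force and the opening at its end, in the units of the state.
- bot.read_state(): the state, without advancing time (a new reading comes with each control period).
- eyes.capture(name): name is "side" or "top"; returns a dict with "image" (384x512x3 uint8, blue, green, red), "mtx" (3x3 intrinsics, pixels), "rvec" (rotation vector, rad) and "tvec" (3), from world to camera coordinates, as OpenCV has them. Camera axes: x right, y down, z forward; pixel columns grow to the right and rows downward; lengths in m; the calibration is good to about 2 mm. A picture is of the moment at which its call begins. There is no depth.
- bot.hand_in(): hands the job in, once; it reports no verdict.
Trained networks look in the newest picture that a camera, given by its name, has taken for a name from the list of things; names that differ only in an ending like _2 or _b are one class to them, and where a whole thing is asked for, a point or a joint stands for the part that bears it (a point fixed in the world has none). Each returns a list of dicts, best first, with "conf" (0 to 1); they miss things now and then, are a little off and sometimes report something else, mostly with a low value. They report only what shows in the picture. A call takes as long as a camera call. They do not tell look-alikes from the thing itself.
- models.recognise(camera, thing): "extent" ([left, top, right, bottom] as shares, 0 to 1, of the picture: columns of its width, rows of its height, round what is visible of it).
- models.spot_point(camera, thing): "point" ([column, row] as shares, 0 to 1, of the picture: columns of its width, rows of its height: a listed point, or the origin of a listed thing).
The state is a dict: "time_s": time; "joint_positions": joint angles; "qvel": joint speeds; "tau": joint torques, N m; "position": TCP position; "tcp_rot": TCP orientation; "force": force on the tool from outside, world axes, zero at the start; "moment": the same for the moment, N m; "opening": opening from 0.0 (shut) to 1.0 (fully open).
Only numpy, scipy, OpenCV 4.12 (cv2) and the standard library are available. Lean on these libraries where they do the work, as an engineer would, in place of code of your own. Each camera call takes 0.05 s, during which the arm holds its last target. There are 200 camera calls.

TASK

Someone left a steel weight standing on the lid of the wooden test-block case. While the lid stays shut, set the weight down upright on the black mat, without dropping it; then lift the lid by its steel pull tab to about 50 degrees from shut and keep holding it there for a colleague to look inside. The job ends with the robot still holding the lid open by the tab (do not put it down or let go); do not swing the lid wide open on the way, and leave the paste tin, the small brown bottle and the round mounted sample where they are.

Things in the scene. Friction and masses are not known exactly. Their poses are not given: they have to be found in the camera images.
- case: Wooden test-block case, fixed to the desk, 105 mm deep (its x), 200 mm wide (its y), 53 mm high with the lid shut; the lid is the part above 34 mm, flat on top. Origin: centre of the underside; x points from its front to its hinge side at the back, z up. Its front faces the robot, turned by up to 0.3 rad. Two steel test blocks lie inside.
- case_lid (a joint): Angle of the lid in rad: 0 shut, grows as the front of the lid rises, stop at 1.75. 50 degrees is 0.87. Nothing holds the lid up: at that angle it falls shut if let go. Lifting it at the tab takes about 2 N.
- case_hinge (a point): Middle of the lid's hinge line, which runs along the case's y axis: 52.6 mm behind the case's origin (case x) and 34.4 mm above it. The point's axes are those of the case. To the right of the case a fixed upright panel, 0.36 m high, runs from a post at about x 0.36, y -0.47 away from the robot: keep clear of it when setting out.
- pull: Steel pull tab on the middle of the lid's front face. Origin: on the tab's centre line at that face. It sticks out 52 mm along its own -x (level when the lid is shut, turning with the lid), 24 mm wide (its y), 10 mm thick (its z), end rounded; back plate 48 mm wide. Lid shut: centre line 44 mm above the desk; nothing beneath. Pinched across its width it turns between the fingers.
- pull_grip (a point): Point on the tab's centre line 32 mm out from the lid's front face, a good place to pinch it; with the lid shut it is 137 mm in front of the hinge line and 9.6 mm above it. Axes as pull.
- weight: Turned steel weight, an upright cylinder 45 mm in diameter and 51 mm high, about 0.5 kg, loose, at first standing on the shut lid near its middle. Origin: centre of its underside; z up its axis.
- mat: Thin black rubber mat, 100 by 100 mm and 3 mm thick, fixed on the desk in front of the polishing machine, left of the case. Origin: centre of the underside; x and y along its sides. Behind it stands the fixed polishing machine, 0.13 m high at the front and 0.19 m at its round bowls; its front face runs from the right corner at about x 0.46, y -0.05 to x 0.63, y 0.69: carry things round or over it.
- paste_tin: Round tin, 55 mm in diameter, 22 mm high, standing loose on the desk between mat and case; origin: centre of the underside. Leave alone.
- dropper: Small brown bottle with a black cap, 32 mm in diameter, 82 mm high, standing loose on the desk between mat and case; origin: centre of the underside. Leave alone.
- mount_sample: Round mounted sample, 30 mm in diameter, 16 mm high, loose on the desk to the left of the mat; origin: centre of the underside. Leave alone.
Things that resemble listed ones, but are neither listed nor needed, are in the scene too. Several things have the shape of the weight; the one meant has the colours described above.

How it is judged (in metres and radians):
On the way:
1. the weight stands released and upright on the mat while the lid is still shut (x of weight in the frame of mat between -0.04 and 0.04 m and y of weight in the frame of mat between -0.04 and 0.04 m and z of weight in the frame of mat between 0 and 0.008 m and angle between weight's own z axis and vertical below 0.1 rad and linear speed of weight below 0.03 m/s and contact force between each of the arm, the fingers and weight below 0.1 N and value of joint case_lid below 0.06 rad), for 0.3 s.
At the end, for the whole second after the job is handed in: The fingers hold the lid by its pull tab (contact force over 0.4 N), still, at 50 degrees from shut within 8 degrees (0.733 to 1.012 rad), through the last second; the weight stands upright, at rest and untouched on the mat, its centre within 40 mm of the mat's centre along each side (x of weight in the frame of mat between -0.04 and 0.04 m and y of weight in the frame of mat between -0.04 and 0.04 m and z of weight in the frame of mat between 0 and 0.008 m and angle between weight's own z axis and vertical below 0.1 rad and linear speed of weight below 0.03 m/s and contact force between each of the arm, the fingers and weight below 0.1 N and value of joint case_lid between 0.733 and 1.012 rad and velocity of joint case_lid between -0.05 and 0.05 rad/s and contact force between the fingers and pull above 0.4 N); the arm keeps its last pose, push and grip.
It fails at once if the paste tin, the small brown bottle or the mounted sample is moved by more than 30 mm (distance of any of paste_tin, dropper, mount_sample from where it was at the start of the episode above 0.03 m).
It fails at once if the weight is dropped (moves faster than 0.6 m/s with no finger on it) (linear speed of weight above 0.6 m/s and contact force between the fingers and weight below 0.1 N).
It fails at once if the lid is lifted while the weight is not yet on the mat (value of joint case_lid above 0.15 rad and horizontal distance between weight and mat above 0.08 m).
It fails at once if the lid is swung wide open, past 1.3 rad (75 degrees) (value of joint case_lid above 1.3 rad).
It also fails if it takes over 61 s, if anything falls off the work surface, if the arm or the gripper's body presses on something with over 40 N, if the wrist force passes 120 N, or if a joint passes its speed limit or range.

## Working session

There is one attempt and no reset: what is moved stays moved. The work goes in short steps, Python scripts to look and compute and a tool call to move; the robot and the scene stay as the last step left them, time stands still between calls to the robot, and variables do not carry over. Pictures are saved under pics/ and viewed, about 8 in all and at most 12, crops included, and the job is handed in when it is done.

Besides the shell and the picture viewer there is one more tool, called after "Call:" by a JSON object that holds its "api" and its "payload", one argument or row to a line. arm_command: Moves the arm, as the interface text tells. Shift numbers are shares of 0.08 m and turn numbers shares of 60 degrees, none past 1 either way. Its arguments: {"type":"object","properties":{"translation":{"type":"array"},"rotation":{"type":"array"},"grip":{"type":"array"}},"required":["translation","rotation","grip"]}

```bash
mkdir -p pics; cat > h.py <<'E'
import numpy as np, cv2
from rig import bot, eyes, models
def cap(n): 
    return eyes.capture(n)
def cam(c):
    R=cv2.Rodrigues(np.array(c["rvec"],float))[0]; return np.array(c["mtx"],float),R,np.array(c["tvec"],float).ravel()
def proj(c,p):
    K,R,t=cam(c); q=K@(R@np.array(p,float)+t); return q[:2]/q[2]
def ray(c,uv):
    K,R,t=cam(c); d=R.T@np.linalg.inv(K)@np.array([uv[0],uv[1],1.]); return -R.T@t,d/np.linalg.norm(d)
def onz(c,uv,z):
    o,d=ray(c,uv); return o+d*(z-o[2])/d[2]
def tri(c1,u1,c2,u2):
    A=[];b=[]
    for c,u in((c1,u1),(c2,u2)):
        o,d=ray(c,u);P=np.eye(3)-np.outer(d,d);A.append(P);b.append(P@o)
    return np.linalg.solve(sum(A),sum(b))
def px(s): return np.array(s)*[512,384]
E
cat > a.py <<'E'
from h import *
np.set_printoptions(precision=3,suppress=True)
ims=[]
C={}
for n in("side","top"):
    C[n]=c=cap(n); ims.append(c["image"]); print(n,"cam pos",ray(c,(256,192)))
    for t in("weight","mat","case","pull","pull_grip","case_hinge","paste_tin","dropper","mount_sample"):
        for d in models.spot_point(n,t)[:4]:
            u=px(d["point"]); z={"weight":.053,"pull":.044,"pull_grip":.044,"case_hinge":.0344}.get(t,0)
            print(n,t,round(d["conf"],2),u,onz(c,u,z)[:2])
cv2.imwrite("pics/1.png",cv2.resize(np.vstack(ims),(800,600) if 0 else (400*1,600)))
cv2.imwrite("pics/side.png",cv2.resize(ims[0],(800,600)));cv2.imwrite("pics/top.png",cv2.resize(ims[1],(800,600)))
print(bot.read_state()["tcp_rot"])
E
python3 a.py
```

```text
side cam pos (array([-0.566, -0.681,  0.775]), array([ 0.746,  0.458, -0.483]))
side weight 0.58 [380.314 253.094] [ 0.43  -0.443]
side weight 0.55 [322.099 218.304] [ 0.509 -0.245]
side mat 0.62 [174.797 203.098] [0.431 0.246]
side case 0.96 [322.202 236.582] [ 0.496 -0.254]
side pull 0.55 [317.491 229.517] [ 0.462 -0.252]
side pull_grip 0.6 [315.187 236.698] [ 0.426 -0.262]
side case_hinge 0.84 [331.315 217.382] [ 0.555 -0.255]
side paste_tin 0.7 [220.877 223.488] [0.405 0.043]
side dropper 0.56 [246.989 224.218] [ 0.442 -0.029]
top cam pos (array([ 0.389, -0.022,  1.183]), array([ 0.1  , -0.014, -0.995]))
top weight 0.53 [374.374 186.509] [ 0.51  -0.412]
top weight 0.46 [321.485 190.31 ] [ 0.502 -0.244]
top mat 0.67 [171.008 214.886] [0.44  0.243]
top case 0.82 [322.202 192.192] [ 0.501 -0.257]
top pull 0.45 [324.71  203.213] [ 0.462 -0.255]
top pull_grip 0.45 [327.578 216.307] [ 0.42  -0.262]
top case_hinge 0.92 [324.71  173.683] [ 0.558 -0.261]
top paste_tin 0.57 [228.608 218.611] [0.422 0.054]
top dropper 0.65 [254.822 210.893] [ 0.445 -0.033]
top dropper 0.64 [321.178 192.115] [ 0.501 -0.254]
top mount_sample 0.5 [130.816 214.118] [0.446 0.374]
[[-0.927 -0.     0.374]
 [-0.374  0.    -0.927]
 [-0.    -1.    -0.   ]]
```

View pics/side.png

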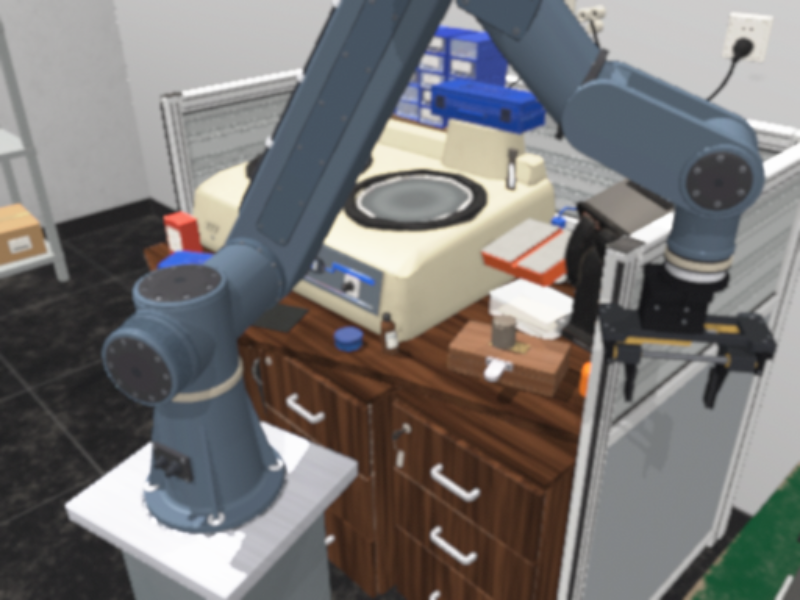

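View pics/top.png

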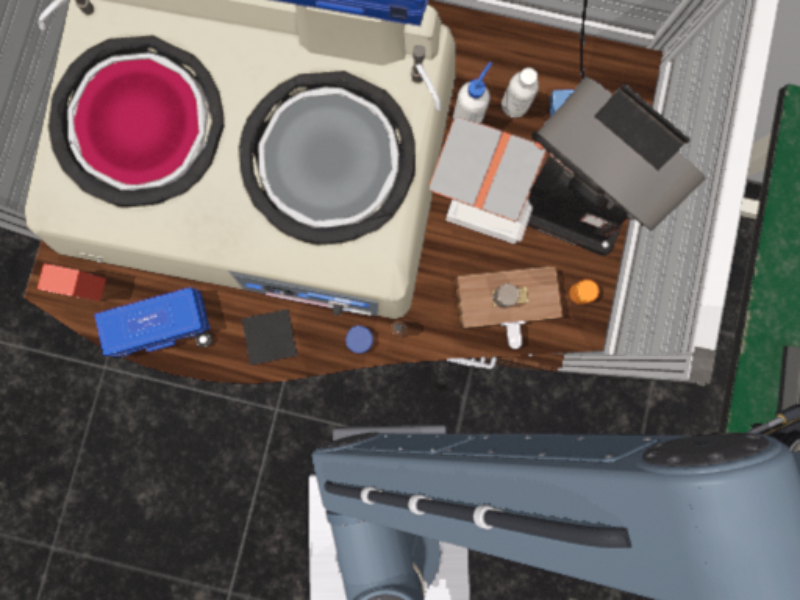

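The weight candidates are the grey cylinder on the lid (top ≈(508,295) in the 800-wide view, side ≈(503,332)), and the orange cylinder right of the case (top (584,291), side (586,380)). Only the grey one is steel and on the lid. The mat is at top (269,337). I'll confirm in a crop and measure the case yaw.

```bash
cat > b.py <<'E'
from h import *
np.set_printoptions(precision=3,suppress=True)
c=cap("top"); d=cap("side")
A=cv2.resize(c["image"][160:230,280:400],(800,467),interpolation=cv2.INTER_CUBIC)[:300*2]
B=cv2.resize(d["image"][195:260,270:390],None,fx=4,fy=4)
out=np.zeros((600,800,3),np.uint8); a=cv2.resize(c["image"][160:230,280:390],None,fx=5,fy=5);b=cv2.resize(d["image"][195:255,270:395],None,fx=4,fy=4)
out[:350,:550]=a;out[355:595,:500]=b; cv2.imwrite("pics/crop.png",out)
f=512/800
for n,u,z in(("FL",(462,327),.053),("FR",(562,318),.053),("BL",(457,276),.053),("BR",(556,267),.053),("bluebox r",(208,330),.04),("bluebox rb",(203,290),.04),("m1",(243,317),0),("m2",(289,311),0),("m3",(297,354),0),("m4",(250,363),0)):
    print(n,onz(c,np.array(u)*f,z)[:2])
E
python3 b.py
```

```text
FL [ 0.444 -0.161]
FR [ 0.457 -0.363]
BL [ 0.548 -0.155]
BR [ 0.561 -0.356]
bluebox r [0.453 0.354]
bluebox rb [0.535 0.365]
m1 [0.48  0.293]
m2 [0.49  0.196]
m3 [0.4  0.18]
m4 [0.384 0.279]
```

View pics/crop.png

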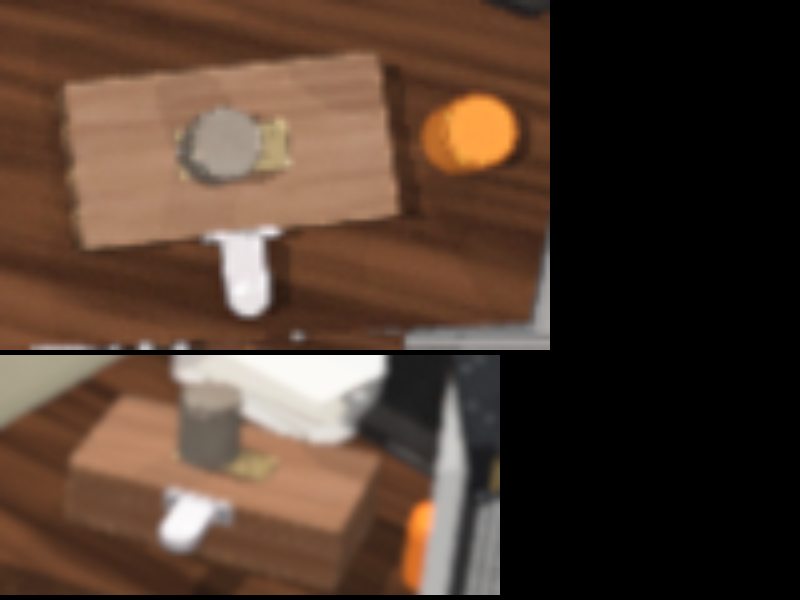

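The crop shows the grey steel cylinder on the lid's middle (top ≈(226,143), side ≈(210,425) in the crop). The orange one, at (470,133), stands on the desk, so it's only a look-alike. Setting out now.

Call:
{"api": "arm_command", "payload": {
  "translation": [
    [0,-0.4,-0.4],
    [0,-0.8,-0.8],
    [0,-1,-1]
  ],
  "rotation": [
    [0,0.1,0],
    [0,0.2,0],
    [0,0.305,0]
  ],
  "grip": [-1,-1,-1]
}}

```text
time_s: 1.4
position: [0.2037, -0.504, 0.3266]
tcp_rot: [[-0.998, 0.0, 0.06], [-0.06, -0.001, -0.998], [-0.0, -1.0, 0.001]]
force: [0.2, -0.0, 0.7]
opening: 0.998
```

Call:
{"api": "arm_command", "payload": {
  "translation": [
    [-0.25,0,-0.5],
    [-0.5,0,-1]
  ],
  "rotation": [
    [0,0,0],
    [0,0,0]
  ],
  "grip": [-1,-1]
}}

```text
time_s: 1.6
position: [0.2388, -0.4226, 0.3254]
tcp_rot: [[-0.998, 0.001, 0.062], [-0.062, -0.002, -0.998], [-0.001, -1.0, 0.002]]
force: [1.1, 0.6, -0.6]
opening: 0.999
```

Call:
{"api": "arm_command", "payload": {
  "translation": [
    [-0.4,0,-0.4],
    [-0.8,0,-0.8],
    [-1,0,-1]
  ],
  "rotation": [
    [0,0,0],
    [0,0,0],
    [0,0,0]
  ],
  "grip": [-1,-1,-1]
}}

```text
time_s: 1.9
position: [0.3148, -0.3349, 0.3248]
tcp_rot: [[-0.998, 0.001, 0.066], [-0.066, 0.001, -0.998], [-0.001, -1.0, -0.001]]
force: [-0.8, -0.8, -0.2]
opening: 0.999
```

Call:
{"api": "arm_command", "payload": {
  "translation": [
    [-0.4,0,-0.4],
    [-0.8,0,-0.8],
    [-1,0,-1]
  ],
  "rotation": [
    [0,0,0],
    [0,0,0],
    [0,0,0]
  ],
  "grip": [-1,-1,-1]
}}

```text
time_s: 2.2
position: [0.3896, -0.2503, 0.3248]
tcp_rot: [[-0.998, 0.001, 0.067], [-0.067, 0.001, -0.998], [-0.001, -1.0, -0.001]]
force: [-0.2, 0.0, -0.3]
opening: 0.999
```

Call:
{"api": "arm_command", "payload": {
  "translation": [
    [-0.5,0.4,0],
    [-1,0.8,0],
    [-1,1,0]
  ],
  "rotation": [
    [0,0,0],
    [0,0,0],
    [0,0,0]
  ],
  "grip": [-1,-1,-1]
}}

```text
time_s: 2.5
position: [0.4716, -0.2473, 0.2427]
tcp_rot: [[-0.998, 0.002, 0.067], [-0.067, -0.0, -0.998], [-0.002, -1.0, 0.0]]
force: [-0.8, 0.0, 0.3]
opening: 1.003
```

Call:
{"api": "arm_command", "payload": {
  "translation": [
    [-0.4,0.4,0.03],
    [-0.4,0.8,0.03],
    [-0.4,0.8,0.03]
  ],
  "rotation": [
    [0,0,0],
    [0,0,0],
    [0,0,0]
  ],
  "grip": [-1,-1,-1]
}}

```text
time_s: 2.8
position: [0.4981, -0.2461, 0.1765]
tcp_rot: [[-0.998, -0.008, 0.065], [-0.065, 0.006, -0.998], [0.007, -1.0, -0.006]]
force: [-0.2, 0.2, -0.4]
opening: 1.001
```

```bash
cat > c.py <<'E'
from h import *
np.set_printoptions(precision=4,suppress=True)
s=bot.read_state();print(s["position"],np.array(s["tcp_rot"]).round(3).tolist())
c=cap("side");e=cap("top")
p=np.array(s["position"])
out=np.vstack([cv2.resize(c["image"][130:270,240:420],None,fx=2.1,fy=2.1),cv2.resize(e["image"][120:260,240:420],None,fx=2.1,fy=2.1)])
cv2.imwrite("pics/near.png",out)
for n,cc in(("side",c),("top",e)):
    print(n,"tcp px",proj(cc,p))
    for t in("weight","pull_grip"):
        for d in models.spot_point(n,t)[:3]:
            u=px(d["point"]);print(n,t,round(d["conf"],2),u,onz(cc,u,.053 if t=="weight" else .044))
E
python3 c.py
```

```text
[ 0.4981 -0.2461  0.1765] [[-0.998, -0.008, 0.065], [-0.065, 0.006, -0.998], [0.007, -1.0, -0.006]]
side tcp px [323.5848 182.1342]
side weight 0.81 [318.72   218.3808] [ 0.5039 -0.2363  0.053 ]
side pull_grip 0.65 [316.0064 238.1184] [ 0.4207 -0.2666  0.044 ]
top tcp px [330.5714 187.0921]
```

View pics/near.png

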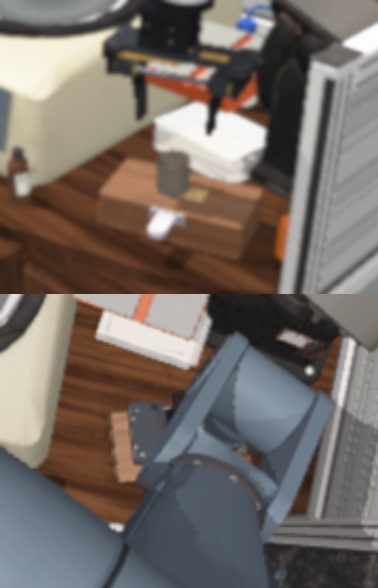

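The side view shows the fingers straddling the weight, which sits at crop (173,172). Going straight down and gripping.

Call:
{"api": "arm_command", "payload": {
  "translation": [
    [0,0.2,-0.02],
    [0,0.5,-0.02],
    [0,0.75,-0.02]
  ],
  "rotation": [
    [0,0,0],
    [0,0,0],
    [0,0,0]
  ],
  "grip": [-1,-1,-1]
}}

```text
time_s: 3.4
position: [0.5006, -0.2472, 0.1217]
tcp_rot: [[-0.998, 0.003, 0.064], [-0.064, -0.002, -0.998], [-0.003, -1.0, 0.002]]
force: [0.2, 0.3, -0.6]
opening: 1.002
```

Call:
{"api": "arm_command", "payload": {
  "translation": [
    [0,0.2,0],
    [0,0.4,0],
    [0,0.4,0],
    [0,0.4,0]
  ],
  "rotation": [
    [0,0,0],
    [0,0,0],
    [0,0,0],
    [0,0,0]
  ],
  "grip": [-1,-1,-1,-1]
}}

```text
time_s: 3.8
position: [0.5005, -0.2471, 0.0896]
tcp_rot: [[-0.998, 0.001, 0.064], [-0.064, -0.001, -0.998], [-0.001, -1.0, 0.001]]
force: [0.5, 0.0, -0.4]
opening: 0.997
```

Call:
{"api": "arm_command", "payload": {
  "translation": [
    [0,0,0],
    [0,0,0],
    [0,0,0],
    [0,0,0],
    [0,0,0]
  ],
  "rotation": [
    [0,0,0],
    [0,0,0],
    [0,0,0],
    [0,0,0],
    [0,0,0]
  ],
  "grip": [1,1,1,1,1]
}}

```text
time_s: 4.3
position: [0.5001, -0.2465, 0.0888]
tcp_rot: [[-0.998, 0.0, 0.064], [-0.064, -0.0, -0.998], [-0.0, -1.0, 0.0]]
force: [-0.3, -0.5, -0.6]
opening: 0.633
```

Call:
{"api": "arm_command", "payload": {
  "translation": [
    [0,0,0],
    [0,0,0],
    [0,0,0],
    [0,0,0],
    [0,0,0]
  ],
  "rotation": [
    [0,0,0],
    [0,0,0],
    [0,0,0],
    [0,0,0],
    [0,0,0]
  ],
  "grip": [1,1,1,1,1]
}}

```text
time_s: 4.8
position: [0.5001, -0.2465, 0.0886]
tcp_rot: [[-0.998, -0.0, 0.064], [-0.064, 0.0, -0.998], [0.0, -1.0, -0.0]]
force: [0.4, 1.1, 1.6]
opening: 0.512
```

Opening 0.512 (44.5 mm) means the weight is held. Lifting it 160 mm, then carrying it over.

Call:
{"api": "arm_command", "payload": {
  "translation": [
    [0,-0.15,0],
    [0,-0.4,0],
    [0,-0.7,0],
    [0,-1,0]
  ],
  "rotation": [
    [0,0,0],
    [0,0,0],
    [0,0,0],
    [0,0,0]
  ],
  "grip": [1,1,1,1]
}}

```text
time_s: 5.2
position: [0.4991, -0.2459, 0.1688]
tcp_rot: [[-0.998, -0.002, 0.064], [-0.064, 0.002, -0.998], [0.002, -1.0, -0.002]]
force: [0.9, 0.2, -5.1]
opening: 0.508
```

Call:
{"api": "arm_command", "payload": {
  "translation": [
    [0,-0.4,0],
    [0,-0.8,0],
    [0,-1,0]
  ],
  "rotation": [
    [0,0,0],
    [0,0,0],
    [0,0,0]
  ],
  "grip": [1,1,1]
}}

```text
time_s: 5.5
position: [0.5004, -0.2468, 0.2513]
tcp_rot: [[-0.998, 0.002, 0.064], [-0.064, -0.002, -0.998], [-0.002, -1.0, 0.002]]
force: [1.1, -1.3, -4.9]
opening: 0.51
```

Call:
{"api": "arm_command", "payload": {
  "translation": [
    [0.02,0,-0.15],
    [0.03,0,-0.4],
    [0.05,0,-0.7],
    [0.07,0,-1]
  ],
  "rotation": [
    [0,0,0],
    [0,0,0],
    [0,0,0],
    [0,0,0]
  ],
  "grip": [1,1,1,1]
}}

```text
time_s: 5.9
position: [0.4868, -0.1636, 0.2463]
tcp_rot: [[-0.998, -0.005, 0.064], [-0.064, 0.004, -0.998], [0.005, -1.0, -0.004]]
force: [-0.3, 0.6, -5.4]
opening: 0.512
```

Call:
{"api": "arm_command", "payload": {
  "translation": [
    [0.02,0,-0.33],
    [0.05,0,-0.67],
    [0.07,0,-1]
  ],
  "rotation": [
    [0,0,0],
    [0,0,0],
    [0,0,0]
  ],
  "grip": [1,1,1]
}}

```text
time_s: 6.2
position: [0.4755, -0.084, 0.2464]
tcp_rot: [[-0.998, -0.006, 0.065], [-0.065, 0.003, -0.998], [0.006, -1.0, -0.004]]
force: [-0.1, 0.5, -5.1]
opening: 0.509
```

Call:
{"api": "arm_command", "payload": {
  "translation": [
    [0.02,0,-0.33],
    [0.05,0,-0.67],
    [0.07,0,-1]
  ],
  "rotation": [
    [0,0,0],
    [0,0,0],
    [0,0,0]
  ],
  "grip": [1,1,1]
}}

```text
time_s: 6.5
position: [0.4644, -0.0049, 0.2466]
tcp_rot: [[-0.998, -0.006, 0.065], [-0.065, 0.002, -0.998], [0.006, -1.0, -0.003]]
force: [-0.2, 0.5, -4.8]
opening: 0.508
```

Call:
{"api": "arm_command", "payload": {
  "translation": [
    [0.02,0,-0.33],
    [0.05,0,-0.67],
    [0.07,0,-1]
  ],
  "rotation": [
    [0,0,0],
    [0,0,0],
    [0,0,0]
  ],
  "grip": [1,1,1]
}}

```text
time_s: 6.8
position: [0.4534, 0.074, 0.2466]
tcp_rot: [[-0.998, -0.006, 0.065], [-0.065, 0.001, -0.998], [0.006, -1.0, -0.002]]
force: [0.1, 0.1, -5.3]
opening: 0.506
```

Call:
{"api": "arm_command", "payload": {
  "translation": [
    [0.02,0,-0.33],
    [0.05,0,-0.67],
    [0.07,0,-1]
  ],
  "rotation": [
    [0,0,0],
    [0,0,0],
    [0,0,0]
  ],
  "grip": [1,1,1]
}}

```text
time_s: 7.1
position: [0.4425, 0.1529, 0.2466]
tcp_rot: [[-0.998, -0.007, 0.065], [-0.065, 0.0, -0.998], [0.007, -1.0, -0.0]]
force: [1.8, 0.2, -5.0]
opening: 0.513
```

Call:
{"api": "arm_command", "payload": {
  "translation": [
    [0.02,0,-0.33],
    [0.05,0,-0.67],
    [0.07,0,-0.9],
    [0.07,0,-0.97],
    [0.07,0,-0.97]
  ],
  "rotation": [
    [0,0,0],
    [0,0,0],
    [0,0,0],
    [0,0,0],
    [0,0,0]
  ],
  "grip": [1,1,1,1,1]
}}

```text
time_s: 7.6
position: [0.4333, 0.2287, 0.2471]
tcp_rot: [[-0.998, -0.004, 0.067], [-0.067, -0.001, -0.998], [0.004, -1.0, 0.001]]
force: [-0.2, -0.9, -5.0]
opening: 0.507
```

```bash
cat > d.py <<'E'
from h import *
import sys
np.set_printoptions(precision=4,suppress=True)
s=bot.read_state();p=np.array(s["position"]);print(s["time_s"],p,s["force"],s["opening"])
ims=[]
for n in("side","top"):
    c=cap(n); u=proj(c,[p[0],p[1],.003]);print(n,"below tcp px",u)
    for t in("weight","mat","paste_tin","dropper","mount_sample"):
        for d in models.spot_point(n,t)[:3]:
            v=px(d["point"]);print(n,t,round(d["conf"],2),v,onz(c,v,.003)[:2])
    x,y=int(u[0]),int(u[1]); im=c["image"].copy(); cv2.circle(im,(x,y),1,(0,0,255),-1)
    ims.append(cv2.resize(im[max(0,y-110):y+70,max(0,x-90):x+110],(600,540))[:, :])
cv2.imwrite("pics/%s.png"%sys.argv[1],cv2.resize(np.hstack(ims),(800,360)))
E
python3 d.py mat1
```

```text
7.6 [0.4333 0.2287 0.2471] [-0.1785 -0.9161 -5.0432] 0.5068685537303803
side below tcp px [179.3431 203.2974]
side weight 0.73 [170.496  144.8832] [0.7961 0.5738]
side weight 0.65 [378.624  251.2896] [ 0.5048 -0.4194]
side mat 0.71 [175.4112 202.5984] [0.4303 0.2429]
side paste_tin 0.62 [222.976  221.6064] [0.4135 0.0404]
side dropper 0.61 [247.0912 222.4128] [ 0.4469 -0.0262]
top below tcp px [175.0352 216.6483]
top weight 0.54 [159.488 211.008] [0.4531 0.2795]
top weight 0.5 [375.808  187.6992] [ 0.511  -0.4338]
top mat 0.6 [172.4928 216.3072] [0.4346 0.237 ]
top mat 0.54 [319.3856 191.5008] [ 0.5033 -0.2472]
top paste_tin 0.5 [230.4    218.6112] [0.4221 0.0477]
top dropper 0.46 [252.9792 209.3184] [ 0.4505 -0.0269]
top mount_sample 0.57 [227.3792 220.3008] [0.4168 0.0577]
```

View pics/mat1.png

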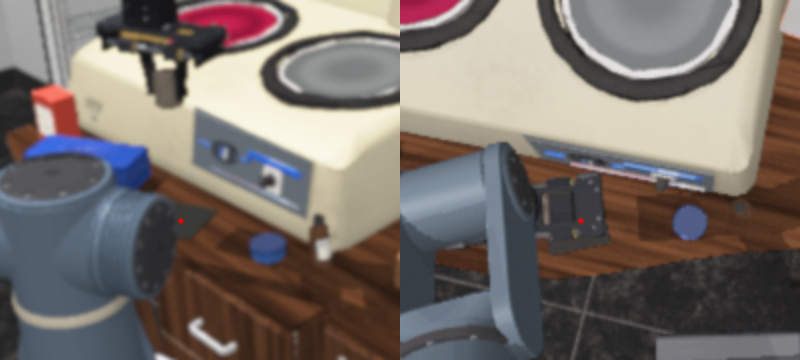

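The weight hangs upright in the fingers. The red dot marking the place below the TCP sits on the mat in both views, about 10 mm right of the mat's centre. Lowering.

Call:
{"api": "arm_command", "payload": {
  "translation": [
    [0,0.2,0],
    [0,0.6,0],
    [0,1,0]
  ],
  "rotation": [
    [0,0,0],
    [0,0,0],
    [0,0,0]
  ],
  "grip": [1,1,1]
}}

```text
time_s: 8.5
position: [0.4368, 0.2281, 0.1685]
tcp_rot: [[-0.998, 0.003, 0.064], [-0.064, 0.001, -0.998], [-0.003, -1.0, -0.001]]
force: [0.6, 0.0, -5.5]
opening: 0.51
```

Call:
{"api": "arm_command", "payload": {
  "translation": [
    [0,0.3,0],
    [0,0.6,0],
    [0,0.8,0],
    [0,1,0]
  ],
  "rotation": [
    [0,0,0],
    [0,0,0],
    [0,0,0],
    [0,0,0]
  ],
  "grip": [1,1,1,1]
}}

```text
time_s: 8.9
position: [0.4364, 0.228, 0.0877]
tcp_rot: [[-0.998, 0.001, 0.064], [-0.064, 0.0, -0.998], [-0.001, -1.0, -0.0]]
force: [1.1, 0.5, -5.6]
opening: 0.511
```

Call:
{"api": "arm_command", "payload": {
  "translation": [
    [0,0.15,0],
    [0,0.3,0],
    [0,0.4,0],
    [0,0.47,0],
    [0,0.47,0]
  ],
  "rotation": [
    [0,0,0],
    [0,0,0],
    [0,0,0],
    [0,0,0],
    [0,0,0]
  ],
  "grip": [1,1,1,1,1]
}}

```text
time_s: 9.4
position: [0.4357, 0.2279, 0.0505]
tcp_rot: [[-0.998, -0.001, 0.064], [-0.064, -0.0, -0.998], [0.001, -1.0, 0.0]]
force: [-0.2, 0.3, -5.8]
opening: 0.511
```

Call:
{"api": "arm_command", "payload": {
  "translation": [
    [0,0.05,0],
    [0,0.1,0],
    [0,0.13,0],
    [0,0.14,0],
    [0,0.14,0]
  ],
  "rotation": [
    [0,0,0],
    [0,0,0],
    [0,0,0],
    [0,0,0],
    [0,0,0]
  ],
  "grip": [1,1,1,1,1]
}}

```text
time_s: 9.9
position: [0.4358, 0.2279, 0.0397]
tcp_rot: [[-0.998, -0.0, 0.064], [-0.064, -0.0, -0.998], [0.0, -1.0, 0.0]]
force: [0.1, -0.3, -5.1]
opening: 0.508
```

Call:
{"api": "arm_command", "payload": {
  "translation": [
    [0,0.01,0],
    [0,0.02,0],
    [0,0.02,0]
  ],
  "rotation": [
    [0,0,0],
    [0,0,0],
    [0,0,0]
  ],
  "grip": [1,1,1]
}}

```text
time_s: 10.2
position: [0.436, 0.2279, 0.0388]
tcp_rot: [[-0.998, 0.001, 0.064], [-0.064, 0.0, -0.998], [-0.001, -1.0, -0.0]]
force: [-0.0, 0.4, 1.7]
opening: 0.507
```

The force flipped from -5 to +1.7 N, so the weight is on the mat. Opening and backing straight up.

Call:
{"api": "arm_command", "payload": {
  "translation": [
    [0,0,0],
    [0,0,0],
    [0,0,0],
    [0,0,0],
    [0,0,0]
  ],
  "rotation": [
    [0,0,0],
    [0,0,0],
    [0,0,0],
    [0,0,0],
    [0,0,0]
  ],
  "grip": [0.3,-0.2,-0.8,-1,-1]
}}

```text
time_s: 10.7
position: [0.436, 0.228, 0.0381]
tcp_rot: [[-0.998, 0.0, 0.064], [-0.064, 0.0, -0.998], [-0.0, -1.0, -0.0]]
force: [-0.8, -0.6, 0.0]
opening: 0.784
```

Call:
{"api": "arm_command", "payload": {
  "translation": [
    [0,0,0],
    [0,0,0],
    [0,0,0],
    [0,0,0],
    [0,0,0]
  ],
  "rotation": [
    [0,0,0],
    [0,0,0],
    [0,0,0],
    [0,0,0],
    [0,0,0]
  ],
  "grip": [-1,-1,-1,-1,-1]
}}

```text
time_s: 11.2
position: [0.4358, 0.2279, 0.0381]
tcp_rot: [[-0.998, 0.0, 0.064], [-0.064, 0.0, -0.998], [-0.0, -1.0, -0.0]]
force: [0.6, 0.3, 0.2]
opening: 0.995
```

Call:
{"api": "arm_command", "payload": {
  "translation": [
    [0,-0.2,0],
    [0,-0.5,0],
    [0,-0.8,0],
    [0,-1,0]
  ],
  "rotation": [
    [0,0,0],
    [0,0,0],
    [0,0,0],
    [0,0,0]
  ],
  "grip": [-1,-1,-1,-1]
}}

```text
time_s: 11.6
position: [0.4361, 0.228, 0.1195]
tcp_rot: [[-0.998, 0.001, 0.064], [-0.064, 0.0, -0.998], [-0.001, -1.0, -0.0]]
force: [-0.2, -0.1, -0.0]
opening: 1.006
```

Call:
{"api": "arm_command", "payload": {
  "translation": [
    [0,-0.3,0],
    [0,-0.7,0],
    [0,-1,0]
  ],
  "rotation": [
    [0,0,0],
    [0,0,0],
    [0,0,0]
  ],
  "grip": [-1,-1,-1]
}}

```text
time_s: 11.9
position: [0.4359, 0.228, 0.1997]
tcp_rot: [[-0.998, 0.001, 0.064], [-0.064, 0.0, -0.998], [-0.001, -1.0, -0.0]]
force: [1.0, 0.4, 0.4]
opening: 1.002
```

```bash
python3 d.py mat2
```

```text
11.9 [0.4359 0.228  0.1997] [1.0129 0.3642 0.4168] 1.0015891545523783
side below tcp px [180.0067 203.0119]
side weight 0.49 [177.1008 202.9056] [0.4316 0.2368]
side weight 0.44 [331.008  217.1136] [ 0.6038 -0.2352]
side mat 0.68 [176.896  204.5952] [0.4226 0.2302]
side paste_tin 0.57 [220.8768 219.9936] [0.4178 0.0513]
side dropper 0.76 [247.6032 223.7184] [ 0.4414 -0.0315]
top below tcp px [175.2468 215.8583]
top weight 0.77 [374.1184 189.312 ] [ 0.5058 -0.4279]
top weight 0.65 [173.5168 215.6928] [0.4365 0.2336]
top mat 0.67 [171.8784 214.6176] [0.4402 0.239 ]
top paste_tin 0.65 [228.8128 218.688 ] [0.422  0.0529]
top dropper 0.47 [253.9008 208.8192] [ 0.452 -0.03 ]
top mount_sample 0.31 [324.4032 172.992 ] [ 0.5645 -0.2666]
```

View pics/mat2.png

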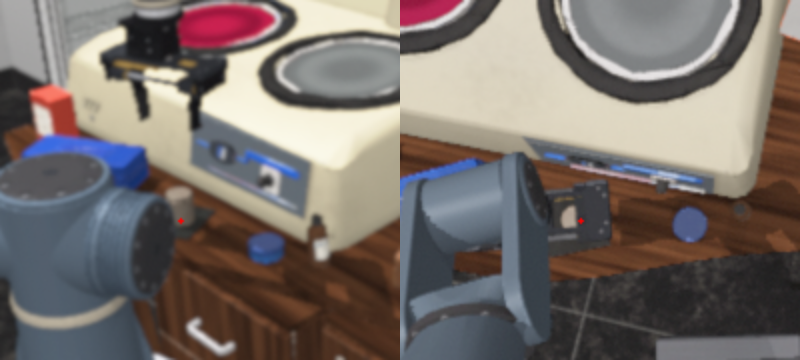

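The weight stands released on the mat at side crop (180,200), about 10 mm from the mat's centre, and nothing else has moved. Back to the case now, above the tab.

Call:
{"api": "arm_command", "payload": {
  "translation": [
    [0.03,0,0.3],
    [0.07,0,0.7],
    [0.1,0,1]
  ],
  "rotation": [
    [0,0,0],
    [0,0,0],
    [0,0,0]
  ],
  "grip": [-1,-1,-1]
}}

```text
time_s: 12.8
position: [0.4326, 0.1465, 0.1978]
tcp_rot: [[-0.998, -0.001, 0.065], [-0.065, -0.0, -0.998], [0.001, -1.0, 0.0]]
force: [0.5, 1.4, 1.1]
opening: 1.0
```

Call:
{"api": "arm_command", "payload": {
  "translation": [
    [0.03,0,0.35],
    [0.07,0,0.7],
    [0.1,0,1]
  ],
  "rotation": [
    [0,0,0],
    [0,0,0],
    [0,0,0]
  ],
  "grip": [-1,-1,-1]
}}

```text
time_s: 13.1
position: [0.4299, 0.066, 0.198]
tcp_rot: [[-0.998, -0.0, 0.064], [-0.064, -0.0, -0.998], [0.0, -1.0, 0.0]]
force: [0.3, 0.7, -0.1]
opening: 1.003
```

Call:
{"api": "arm_command", "payload": {
  "translation": [
    [0.03,0,0.35],
    [0.07,0,0.7],
    [0.1,0,1]
  ],
  "rotation": [
    [0,0,0],
    [0,0,0],
    [0,0,0]
  ],
  "grip": [-1,-1,-1]
}}

```text
time_s: 13.4
position: [0.4272, -0.0144, 0.198]
tcp_rot: [[-0.998, -0.0, 0.064], [-0.064, -0.0, -0.998], [0.0, -1.0, 0.0]]
force: [-0.1, 0.7, -0.1]
opening: 1.002
```

Call:
{"api": "arm_command", "payload": {
  "translation": [
    [0.03,0,0.35],
    [0.07,0,0.7],
    [0.1,0,1]
  ],
  "rotation": [
    [0,0,0],
    [0,0,0],
    [0,0,0]
  ],
  "grip": [-1,-1,-1]
}}

```text
time_s: 13.7
position: [0.4244, -0.0949, 0.198]
tcp_rot: [[-0.998, -0.0, 0.064], [-0.064, -0.0, -0.998], [0.0, -1.0, 0.0]]
force: [-0.0, -0.1, -0.3]
opening: 1.001
```

Call:
{"api": "arm_command", "payload": {
  "translation": [
    [0.03,0,0.35],
    [0.07,0,0.7],
    [0.1,0,1]
  ],
  "rotation": [
    [0,0,0],
    [0,0,0],
    [0,0,0]
  ],
  "grip": [-1,-1,-1]
}}

```text
time_s: 14.0
position: [0.4215, -0.1753, 0.198]
tcp_rot: [[-0.998, -0.0, 0.064], [-0.064, -0.0, -0.998], [0.0, -1.0, 0.0]]
force: [0.1, 1.2, 0.3]
opening: 1.003
```

Call:
{"api": "arm_command", "payload": {
  "translation": [
    [0.03,0,0.35],
    [0.07,0,0.7],
    [0.1,0,1],
    [0.1,0,1],
    [0.1,0,1]
  ],
  "rotation": [
    [0,0,0],
    [0,0,0],
    [0,0,0],
    [0,0,0],
    [0,0,0]
  ],
  "grip": [-0.2,-0.2,-0.2,-0.2,-0.2]
}}

```text
time_s: 14.5
position: [0.4184, -0.254, 0.1977]
tcp_rot: [[-0.998, -0.001, 0.063], [-0.063, 0.001, -0.998], [0.001, -1.0, -0.001]]
force: [-0.6, 0.8, -0.5]
opening: 0.647
```

```bash
cat > e.py <<'E'
from h import *
import sys
np.set_printoptions(precision=4,suppress=True)
s=bot.read_state();p=np.array(s["position"]);print(s["time_s"],p,s["force"],s["opening"])
ims=[]
for n in("side","top"):
    c=cap(n); u=proj(c,[p[0],p[1],.044]);print(n,"tcp at z.044 px",u)
    for t in("pull_grip","pull","case_hinge"):
        for d in models.spot_point(n,t)[:3]:
            v=px(d["point"]);print(n,t,round(d["conf"],2),v,onz(c,v,.0344 if "h" in t else .044)[:2])
    x,y=int(u[0]),int(u[1]); im=c["image"].copy()
    if len(sys.argv)<3: im[y,x]=(0,0,255)
    ims.append(cv2.resize(im[y-70:y+40,x-55:x+67],(600,540)))
cv2.imwrite("pics/%s.png"%sys.argv[1],cv2.resize(np.hstack(ims),(800,360)))
E
python3 e.py tab1
```

```text
14.5 [ 0.4184 -0.254   0.1977] [-0.5854  0.8029 -0.4574] 0.6465363072769518
side tcp at z.044 px [311.4385 237.2127]
side pull_grip 0.48 [314.2144 235.2   ] [ 0.4311 -0.2564]
side pull 0.56 [316.7232 231.2832] [ 0.4524 -0.2542]
side case_hinge 0.76 [331.7248 217.1136] [ 0.5573 -0.2552]
top tcp at z.044 px [325.1917 216.8902]
top pull_grip 0.22 [230.1952 216.4992] [0.4276 0.0458]
top case_hinge 0.66 [323.9936 172.3008] [ 0.5621 -0.2589]
```

View pics/tab1.png

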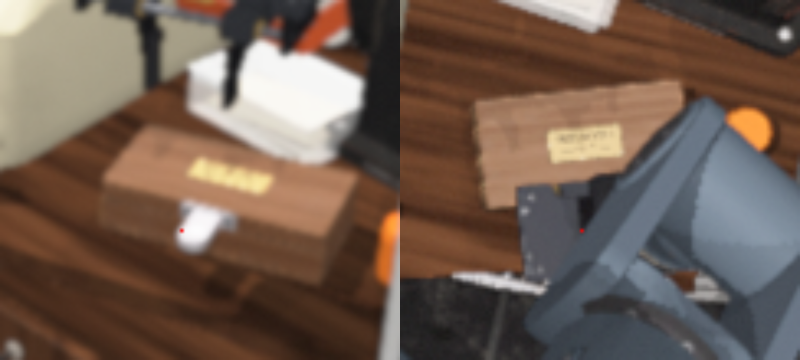

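The red mark sits at the tab's left edge, (181,231) in the side view, where the tab's centre line is near (196,232). I'll shift about 9 mm to the right, then go down.

Call:
{"api": "arm_command", "payload": {
  "translation": [
    [-0.03,0.2,0.11],
    [-0.03,0.6,0.11],
    [-0.03,1,0.11]
  ],
  "rotation": [
    [0,0,0],
    [0,0,0],
    [0,0,0]
  ],
  "grip": [-0.2,-0.2,-0.2]
}}

```text
time_s: 15.2
position: [0.4226, -0.2634, 0.1181]
tcp_rot: [[-0.998, 0.002, 0.065], [-0.065, -0.002, -0.998], [-0.002, -1.0, 0.002]]
force: [-0.1, -0.1, -0.4]
opening: 0.6
```

Call:
{"api": "arm_command", "payload": {
  "translation": [
    [0,0.2,0],
    [0,0.4,0],
    [0,0.6,0],
    [0,0.8,0],
    [0,0.9,0]
  ],
  "rotation": [
    [0,0,0],
    [0,0,0],
    [0,0,0],
    [0,0,0],
    [0,0,0]
  ],
  "grip": [-0.2,-0.2,-0.2,-0.2,-0.2]
}}

```text
time_s: 15.7
position: [0.4215, -0.2623, 0.0451]
tcp_rot: [[-0.998, -0.001, 0.065], [-0.065, 0.001, -0.998], [0.001, -1.0, -0.001]]
force: [-0.4, -0.3, -0.5]
opening: 0.598
```

```bash
python3 e.py tab2 x
```

```text
15.7 [ 0.4215 -0.2623  0.0451] [-0.4423 -0.2701 -0.4962] 0.5979606710635168
side tcp at z.044 px [314.6973 237.5191]
side pull_grip 0.43 [315.8016 235.584 ] [ 0.4316 -0.261 ]
side pull 0.58 [320.4096 231.0912] [ 0.4584 -0.2627]
side case_hinge 0.75 [331.2128 219.8016] [ 0.5427 -0.2598]
side case_hinge 0.39 [223.3856 220.8   ] [0.3779 0.0125]
side case_hinge 0.17 [323.1744 234.7008] [ 0.4591 -0.2714]
top tcp at z.044 px [327.7822 215.8189]
```

View pics/tab2.png

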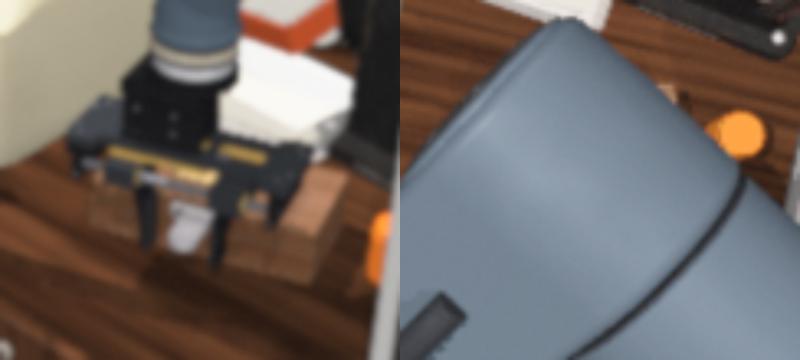

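The tab, at (190,228) in the side view, lies between the fingers. Closing.

Call:
{"api": "arm_command", "payload": {
  "translation": [
    [0,0,0],
    [0,0,0],
    [0,0,0],
    [0,0,0],
    [0,0,0]
  ],
  "rotation": [
    [0,0,0],
    [0,0,0],
    [0,0,0],
    [0,0,0],
    [0,0,0]
  ],
  "grip": [1,1,1,1,1]
}}

```text
time_s: 16.6
position: [0.422, -0.2652, 0.0463]
tcp_rot: [[-0.998, 0.001, 0.067], [-0.067, -0.004, -0.998], [-0.001, -1.0, 0.004]]
force: [-3.6, -7.6, -0.1]
opening: 0.274
```

Call:
{"api": "arm_command", "payload": {
  "translation": [
    [0,0,0],
    [0,0,0],
    [0,0,0],
    [0,0,0],
    [0,0,0]
  ],
  "rotation": [
    [0,0,0],
    [0,0,0],
    [0,0,0],
    [0,0,0],
    [0,0,0]
  ],
  "grip": [1,1,1,1,1]
}}

```text
time_s: 17.1
position: [0.422, -0.2652, 0.0463]
tcp_rot: [[-0.998, 0.001, 0.066], [-0.066, -0.004, -0.998], [-0.001, -1.0, 0.004]]
force: [-4.1, -6.5, -0.0]
opening: 0.275
```

```bash
python3 - <<'E'
from h import *
s=bot.read_state();p=np.array(s["position"]);print(p,s["opening"],s["force"])
R=np.array(s["tcp_rot"]);print(R.round(3).tolist())
ex=np.array([.998,.064,0])
ex/=np.linalg.norm(ex)
hx=np.array([.5555,-.2565])@ex[:2]
g=p+.003*R[:,1]
r=np.array([g[:2]@ex[:2]-hx,g[2]-.0344]);print("rel",r)
for a in range(5,56,5):
    t=np.radians(a);c,s_=np.cos(t),np.sin(t)
    q=np.array([c*r[0]+s_*r[1],-s_*r[0]+c*r[1]])-r
    print(a,"share x %.2f y %.2f"%(-q[0]/.08,-q[1]/.08))
E
```

```text
[ 0.42199486 -0.26523239  0.04629705] 0.27549866990912314 [-4.11255736e+00 -6.49145770e+00 -3.68544194e-03]
[[-0.998, 0.001, 0.066], [-0.066, -0.004, -0.998], [-0.001, -1.0, 0.004]]
rel [-0.13378777  0.00889708]
5 share x -0.02 y -0.15
10 share x -0.04 y -0.29
15 share x -0.09 y -0.43
20 share x -0.14 y -0.57
25 share x -0.20 y -0.70
30 share x -0.28 y -0.82
35 share x -0.37 y -0.94
40 share x -0.46 y -1.05
45 share x -0.57 y -1.15
50 share x -0.68 y -1.24
55 share x -0.80 y -1.32
```

Gripped, opening 0.275 (24 mm). Following the arc about the hinge, easing the side load by about 3 mm as well.

Call:
{"api": "arm_command", "payload": {
  "translation": [
    [-0.01,-0.09,0.02],
    [-0.02,-0.17,0.04],
    [-0.04,-0.26,0.04],
    [-0.06,-0.35,0.04],
    [-0.09,-0.43,0.04]
  ],
  "rotation": [
    [0,0,0],
    [0,0,0],
    [0,0,0],
    [0,0,0],
    [0,0,0]
  ],
  "grip": [1,1,1,1,1]
}}

```text
time_s: 17.6
position: [0.4288, -0.2648, 0.0811]
tcp_rot: [[-0.998, -0.001, 0.065], [-0.065, 0.001, -0.998], [0.001, -1.0, -0.001]]
force: [1.2, 0.7, -4.7]
opening: 0.272
```

Call:
{"api": "arm_command", "payload": {
  "translation": [
    [-0.03,-0.08,0],
    [-0.05,-0.14,0],
    [-0.08,-0.21,0],
    [-0.11,-0.27,0],
    [-0.11,-0.27,0]
  ],
  "rotation": [
    [0,0,0],
    [0,0,0],
    [0,0,0],
    [0,0,0],
    [0,0,0]
  ],
  "grip": [1,1,1,1,1]
}}

```text
time_s: 18.1
position: [0.4381, -0.2641, 0.1027]
tcp_rot: [[-0.998, -0.0, 0.064], [-0.064, 0.001, -0.998], [0.0, -1.0, -0.001]]
force: [2.2, 4.8, -4.5]
opening: 0.275
```

Call:
{"api": "arm_command", "payload": {
  "translation": [
    [-0.04,-0.06,0],
    [-0.08,-0.12,0],
    [-0.12,-0.18,0],
    [-0.17,-0.24,0],
    [-0.21,-0.3,0]
  ],
  "rotation": [
    [0,0,0],
    [0,0,0],
    [0,0,0],
    [0,0,0],
    [0,0,0]
  ],
  "grip": [1,1,1,1,1]
}}

```text
time_s: 18.6
position: [0.4545, -0.2628, 0.1263]
tcp_rot: [[-0.998, -0.001, 0.064], [-0.064, 0.002, -0.998], [0.001, -1.0, -0.002]]
force: [1.5, 5.6, -6.8]
opening: 0.27
```

Call:
{"api": "arm_command", "payload": {
  "translation": [
    [-0.05,-0.06,0],
    [-0.11,-0.11,0],
    [-0.18,-0.17,0],
    [-0.24,-0.22,0],
    [-0.27,-0.24,0]
  ],
  "rotation": [
    [0,0,0],
    [0,0,0],
    [0,0,0],
    [0,0,0],
    [0,0,0]
  ],
  "grip": [1,1,1,1,1]
}}

```text
time_s: 19.1
position: [0.4753, -0.2612, 0.1457]
tcp_rot: [[-0.998, -0.003, 0.065], [-0.065, 0.003, -0.998], [0.003, -1.0, -0.003]]
force: [-2.8, 5.4, -3.1]
opening: 0.27
```

Call:
{"api": "arm_command", "payload": {
  "translation": [
    [0,0,0],
    [0,0,0],
    [0,0,0],
    [0,0,0],
    [0,0,0]
  ],
  "rotation": [
    [0,0,0],
    [0,0,0],
    [0,0,0],
    [0,0,0],
    [0,0,0]
  ],
  "grip": [1,1,1,1,1]
}}

```text
time_s: 19.6
position: [0.4752, -0.2612, 0.1456]
tcp_rot: [[-0.998, -0.003, 0.064], [-0.064, 0.003, -0.998], [0.002, -1.0, -0.003]]
force: [-1.6, 5.5, -1.9]
opening: 0.271
```

```bash
cat > f.py <<'E'
from h import *
s=bot.read_state();p=np.array(s["position"]);g=p+.003*np.array(s["tcp_rot"])[:,1];print(p,s["opening"],s["force"])
ex=np.array([.998,.064])
for hx0 in(.5525,.5555,.559):
    r=np.array([-(g[:2]@ex-np.array([hx0,-.2565])@ex),g[2]-.0344])
    print("lid deg",np.degrees(np.arctan2(r[1],r[0])-np.arctan2(.0096,.137)),"radius",np.hypot(*r))
c=cap("side");e=cap("top")
cv2.imwrite("pics/end.png",np.hstack([cv2.resize(c["image"][150:260,130:400],(800,326))[:, :],])if 0 else np.vstack([cv2.resize(c["image"][130:260,130:400],(700,337)),cv2.resize(e["image"][150:250,130:400],(700,259))]))
for n,cc in(("side",c),("top",e)):
    for t in("weight","mat","paste_tin","dropper","mount_sample"):
        for d in models.spot_point(n,t)[:2]:
            v=px(d["point"]);print(n,t,round(d["conf"],2),onz(cc,v,.003)[:2].round(3))
E
python3 f.py
```

```text
[ 0.47524437 -0.26119543  0.14563776] 0.27103140559273803 [-1.59305441  5.49700974 -1.93617379]
lid deg 50.420370496091266 radius 0.13306959328271076
lid deg 49.38546398668951 radius 0.1348332439916459
lid deg 48.212221714236144 radius 0.13694487081794196
side weight 0.48 [ 0.498 -0.426]
side weight 0.3 [0.436 0.378]
side mat 0.6 [0.416 0.212]
side paste_tin 0.74 [0.43  0.041]
side dropper 0.55 [ 0.438 -0.032]
side mount_sample 0.52 [0.402 0.357]
top weight 0.64 [0.436 0.231]
top mat 0.93 [0.442 0.237]
top mat 0.58 [ 0.556 -0.265]
top paste_tin 0.44 [0.422 0.056]
top mount_sample 0.51 [0.443 0.38 ]
```

View pics/end.png

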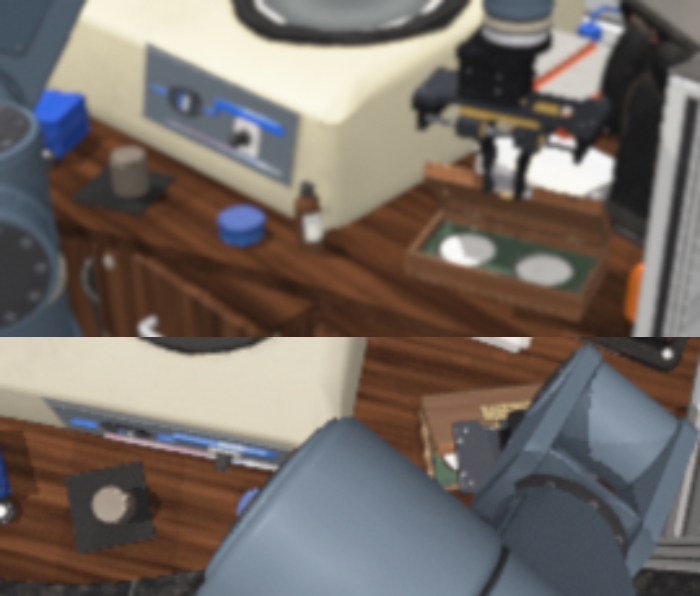

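The lid is open at about 49–50° and held by the tab, and the test blocks show inside at (467,248) and (543,268). The weight stands on the mat at (128,172) in the side view and (112,504) in the top view, with tin and bottle in place. Everything is at rest, so I'm handing in.

```bash
python3 -c "
from rig import bot
s=bot.read_state();print(s['qvel'],s['position']);print(bot.hand_in());print(bot.read_state()['position'])"
```

```text
[-0.02890166 -0.03224114  0.07849807  0.09576458 -0.0268633   0.03658986] [ 0.47525697 -0.26118079  0.14565801]
the job is handed in; nothing more can be done
None
the job is handed in; nothing more can be done
```

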